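# Open a delivery carton and get the spice jar out

### The arm

A 6-joint arm with a two-finger parallel gripper is mounted at the origin on a cart in front of the work surface, level with it; the furniture and walls round the work are solid. World frame = base frame: x ahead of the robot, y to its left, z up, the work surface at z = 0. Lengths are in mm, angles in degrees, forces in N, time in s.
With the tool pointing down it reaches from about 350 to 850 mm from the base axis. Payload 8.1 kg.
Tool frame: the origin (TCP) lies at the centre of the arm's flange, where the gripper is bolted on; the fingertips stand 173 mm ahead of it and the grasp point (between the pads) lies 155 mm ahead of it; z points along the fingers, y is the line along which they close (so a half turn about z gives the same grasp; the last joint's range is limited). The gripper opens to 85 mm and grips with 20 to 120 N. Pads are 22 mm wide; open, the fingers measure 114 mm over their backs; the gripper's body (76 mm by 85 mm) begins 54 mm behind the grasp point. The pads swing forward as they close: fully open they stand 13 mm farther back than shut.
Start: joints at [-77.544, 7.471, 85.268, -0, 87.261, -4.893], TCP at [178.937, -572.703, 404.692] pointing down, gripper open.
Joint ranges: [-169.43, 169.43], [-51.17, 129.36], [1.28, 143.12], [-76.62, 256.62], [0, 156.53], [-152.29, 152.29]. Speed limits (degrees/s): [136.94, 136.94, 159.86, 180, 180, 180].

### API

Orientations are given as [roll, pitch, yaw] about the fixed x, y, z axes, in that order (R = Rz(yaw) Ry(pitch) Rx(roll)).
In Python, from bench import * gives the robot as it stands.
- The arm moves only by the shell command python3 -m jog 'ROWS' [FORCE]. ROWS is text: rows parted by semicolons, each of 7 numbers parted by spaces: the shift along the tool's x, y, z scaled (see below), then the turn, a rotation vector about the tool's x, y, z scaled (see below), then the closure, from -1 (fully open) to 1 (shut). In form: tx ty tz wx wy wz hand; .... A call has 1 to 5 rows; each row shifts and turns the commanded pose from where the row before left it, along the tool's axes as they then stand; what a row does not reach is not made up. The controller multiplies each number of a shift by 0.1 m and each number of a turn by 60 degrees. A row lasts 1/8 s, in which the tool goes at most 62.5 mm and 10.7 degrees, less where a joint would pass 70% of its speed; a pose out of reach is approached as far as the arm can. A call with a number of a shift or a turn outside -1 to 1 is refused whole. A call with a gripper value outside its range is refused whole. The fingers move at their own pace and stop on an object; FORCE is the grip in N (left out, the last holds). Time passes only in rows, so rows that do not move let the fingers close. It gives the time, the measured TCP pose, the force, the opening and the grip force at its end, in the units of the state.
- sense(): the state, without advancing time (a new reading comes with each control period).
- snapshot(name): name is "side" or "top"; returns a dict with "img" (384x512x3 uint8, red, green, blue), "fx", "fy", "cx", "cy" (pixels), "extrinsics" (4x4, takes a point from camera to world coordinates). Camera axes: x right, y down, z forward; pixel columns grow to the right and rows downward; lengths in mm; the calibration is good to about 2 mm. A picture is of the moment at which its call begins. There is no depth.
- hand_in(): hands the job in; it is judged then, once.
The state is a dict: "time": time; "joint_pos": joint angles; "qd": joint speeds; "joint_efforts": joint torques, N m; "tool_pos": TCP position; "tcp_rot": TCP orientation; "ft_force": force on the tool from outside, world axes, zero at the start; "wrist_torque": the same for the moment, N m; "finger_gap": finger opening in mm; "grip_force": force on a finger pad.
Only numpy, scipy, OpenCV 4.12 (cv2) and the standard library are available. Lean on these libraries where they do the work, as an engineer would, in place of code of your own. Each camera call takes 0.05 s, during which the arm holds its last target. There are 200 camera calls.

### The job

The small delivery carton on the worktop has had its tape slit, and its two long flaps have sprung half up. Fold both flaps right back, well past upright, so that the contents lie open; then lift out the slim spice jar with the red cap and stand it upright on the worktop beside the salt shaker, within a hand's width (10 cm) of it, setting it down rather than dropping it. Leave the carton where it stands and knock nothing over.

Things in the scene. Friction and masses are not known exactly. Their poses are not given: they have to be found in the camera images.
- carton: Loose open-topped corrugated carton, about 1.4 kg and contents, 220 (own x) x 200 (y) x 125 mm high without its long flaps. Origin: centre of underside; z up. Walls 5, floor 6 mm. Short end flaps stay tucked inside. A 70 mm high board partition at x = 0 makes two cells, 95 mm (x) by 190 mm (y), centred at x = -51 and +51 mm: one holds the spice jar, the other a food tin that ends 116 mm above the worktop.
- flap_left (a joint): Long flap on the carton's +y side, 217 mm along its hinge, 95 mm hinge to free edge, 5 mm board. 0 = flat shut, 1.57 = upright, more = folded outward, stop at 3.4. Starts 0.65 to 1.0; its stiff score (0.04 N m) holds it where it is left. Between the two free edges is a slot of 43 mm or more: closed fingers can go down it and carry the edge up and outward along its arc.
- flap_right (a joint): The same flap on the carton's -y side, mirrored: 0 flat shut, 1.57 upright, larger = folded outward past upright.
- flap_left_hinge (a point): Middle of the left flap's hinge line: carton frame (0, +97.5, 127.5) mm. Axes as the carton's.
- flap_right_hinge (a point): Middle of the right flap's hinge line: carton frame (0, -97.5, 127.5) mm. Axes as the carton's.
- flap_left_edge (a point): Middle of the left flap's free edge, 95 mm from the hinge line; it moves with the flap.
- flap_right_edge (a point): Middle of the right flap's free edge, 95 mm from the hinge line; it moves with the flap.
- spice_jar: Slim round glass spice jar with a red cap, 45 mm in diameter, 106 mm tall, about 0.11 kg. Origin: centre of its underside; z up. It starts upright on the carton floor (6 mm above the worktop) in either cell, at that cell's middle along x and up to 20 mm off the middle line in y.
- food_tin: Round food tin with a paper label, 75 mm in diameter, 110 mm tall, upright in the other cell; stays in the carton. Origin: centre of its underside.
- salt_shaker: Salt shaker with grey perforated top, 44 mm in diameter, 90 mm tall, loose, on the worktop left of the carton, towards the hob. Origin: centre of its underside; z up. The worktop round it (front edge x = 0.355) is clear: garlic, onion and tomato lie beyond x = 0.59, and the hob begins at y = 0.32.

How it is judged:
By the outcome, as a careful person would: the job done as asked, in the order asked, and still so for the second after the job is handed in, with the robot touching nothing.
It also fails if it takes over 69 s, if anything falls off the work surface, if the arm or the gripper's body presses on something with over 40 N, if the wrist force passes 120 N, or if a joint passes its speed limit or range.

## Working session

There is one attempt and no reset: what is moved stays moved. The work goes in short steps, Python scripts to look and compute and a shell command to move; the robot and the scene stay as the last step left them, time stands still between calls to the robot, and variables do not carry over. Pictures are saved under pics/ and viewed, at most 12 in all, crops included, and the job is handed in when it is done.

```bash
ls; mkdir -p pics
cat > h.py <<'E'
from bench import *
import numpy as np, cv2
from scipy.spatial.transform import Rotation as R
def snap(n,f):
    s=snapshot(n); cv2.imwrite('pics/'+f,s['img'][:,:,::-1]); return s
def ray(s,u,v):
    E=np.array(s['extrinsics']); d=E[:3,:3]@[(u-s['cx'])/s['fx'],(v-s['cy'])/s['fy'],1]; return E[:3,3],d/np.linalg.norm(d)
def onz(s,u,v,z):
    o,d=ray(s,u,v); return o+d*(z-o[2])/d[2]
def proj(s,p):
    E=np.array(s['extrinsics']); q=E[:3,:3].T@(np.array(p)-E[:3,3]); return s['fx']*q[0]/q[2]+s['cx'],s['fy']*q[1]/q[2]+s['cy']
E
python3 - <<'E'
from h import *
a=snap('top','t1.png');b=snap('side','s1.png')
cv2.imwrite('pics/both1.png',0*a['img']) if 0 else None
for s in(a,b): print(np.round(s['extrinsics'],3),s['fx'],s['cx'],s['cy'])
print(sense())
E
```

```text
pics
[[ 1.920000e-01 -9.580000e-01  2.140000e-01  2.733210e+02]
 [-9.810000e-01 -1.880000e-01  3.800000e-02 -1.056240e+02]
 [ 4.000000e-03 -2.180000e-01 -9.760000e-01  1.207279e+03]
 [ 0.000000e+00  0.000000e+00  0.000000e+00  1.000000e+00]] 456.355737144059 257.1530821212741 194.16352554557758
[[-9.43000e-01 -1.66000e-01  2.88000e-01  2.39198e+02]
 [-3.32000e-01  4.62000e-01 -8.22000e-01  6.75300e+02]
 [ 3.00000e-03 -8.71000e-01 -4.91000e-01  5.69130e+02]
 [ 0.00000e+00  0.00000e+00  0.00000e+00  1.00000e+00]] 376.99090697491994 262.3618778486537 190.34578988880673
{'time': 0.1, 'joint_pos': array([-7.75431932e+01,  7.51187779e+00,  8.53250667e+01,  8.97447538e-04,
        8.72594394e+01, -4.89165382e+00]), 'qd': array([-0.02707075, -0.05393384, -0.1229904 , -0.04337048, -0.03062107,
        0.00634031]), 'joint_efforts': array([ 1.83285156e-03, -5.70952106e+01, -5.01940048e+01, -1.60853865e-04,
        8.18972709e-03,  6.58639624e-05]), 'tool_pos': array([ 178.90294102, -572.49112749,  403.71820384]), 'tcp_rot': array([-1.79904044e+02, -9.11190982e-03,  1.73484094e+01]), 'ft_force': array([-0.25610187,  0.07723935,  0.33472729]), 'wrist_torque': array([-0.06467566,  0.00208552,  0.03473922]), 'grip_force': 0.0, 'finger_gap': 85.52034961969846}
```

View pics/t1.png

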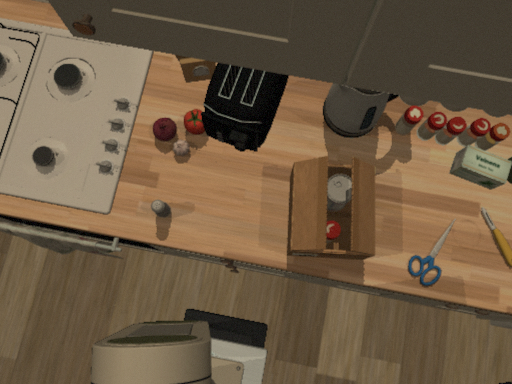

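View pics/s1.png

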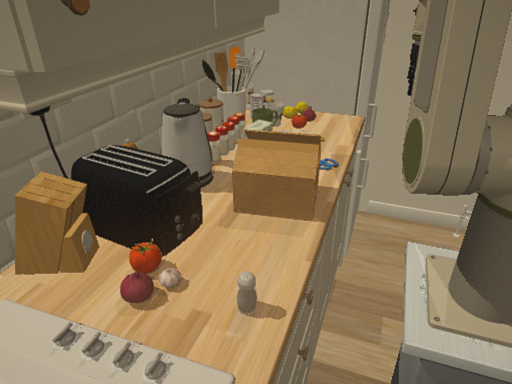

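The top view shows the carton at about (333,208), the red cap at (332,230), the tin at (340,190) and the salt shaker at (161,208). The jar is in the near cell, and both flaps are half up. I'll enlarge the carton region for measurement.

Run:
```python
import cv2,numpy as np
a=cv2.imread('pics/t1.png')[145:270,275:390];b=cv2.imread('pics/s1.png')[120:230,220:335]
A=cv2.resize(a,None,fx=4.4,fy=4.4,interpolation=2)
A=cv2.resize(a,(int(115*3.4),int(125*3.4)),interpolation=2);B=cv2.resize(b,(int(115*3.4),int(110*3.4)),interpolation=2)
c=np.zeros((430,800,3),np.uint8);c[:A.shape[0],:A.shape[1]]=A;c[:B.shape[0],400:400+B.shape[1]]=B
cv2.imwrite('pics/c1.png',c)
```

```text
(no output)
```

View pics/c1.png

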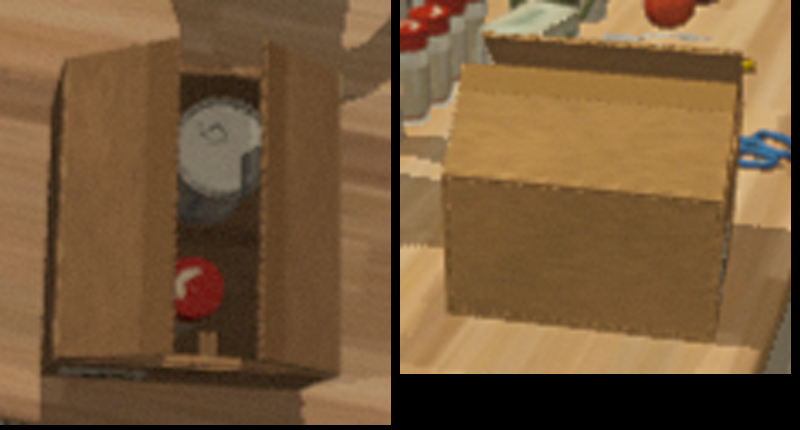

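Run:
```python
from h import *
a=snapshot('top');b=snapshot('side')
def tri(pa,pb):
    o1,d1=ray(a,*pa);o2,d2=ray(b,*pb)
    t=np.linalg.lstsq(np.c_[d1,-d2],o2-o1,rcond=None)[0]
    p,q=o1+t[0]*d1,o2+t[1]*d2; return np.round((p+q)/2),round(np.linalg.norm(p-q),1)
print('hingeL side',[onz(b,*p,127.5).round() for p in[(233.2,172.4),(313.5,178.8)]])
print('bottomL side',[onz(b,*p,0).round() for p in[(234.1,211.8),(312.9,219.4)]])
print('hinge top L',[onz(a,*p,127.5).round() for p in[(295,162.6),(291.2,250.9)]])
print('hinge top R',[onz(a,*p,127.5).round() for p in[(374.7,167),(374.4,254.4)]])
print('Ledge',tri((327.4,156.2),(238.5,139.1)),tri((326.8,248),(319.4,145)))
print('Redge',tri((352,157.4),(245,130.9)),tri((351.2,248.8),(320.6,135.3)))
h=cv2.cvtColor(a['img'],cv2.COLOR_RGB2HSV)
m=(((h[...,0]<6)|(h[...,0]>174))&(h[...,1]>150)&(h[...,2]>60)).astype('u1')
x0=m[215:245,315:350];v,u=np.nonzero(x0);print('cap',u.mean()+315,v.mean()+215,u.min()+315,u.max()+315,v.min()+215,v.max()+215)
print(onz(a,u.mean()+315,v.mean()+215,112), onz(a,u.max()+315.5,v.mean()+215,112))
for n in [('t',161,207,90)]: print('shaker',onz(a,161,207,90))
print('shaker side top',onz(b,246,275,90),'base',onz(b,247,311,0))
print('tin',onz(a,340,188,116))
cv2.imwrite('pics/sh.png',np.hstack([cv2.resize(a['img'][185:230,140:185,::-1],(390,390)),cv2.resize(b['img'][260:325,215:280,::-1],(390,390))]))
```

```text
hingeL side [array([ 601., -128.,  128.]), array([ 397., -164.,  128.])]
bottomL side [array([ 607., -136.,    0.]), array([ 391., -173.,    0.])]
hinge top L [array([ 607., -140.,  128.]), array([ 391., -169.,  128.])]
hinge top R [array([ 634., -334.,  128.]), array([ 421., -363.,  128.])]
Ledge (array([ 618., -209.,  188.]), np.float64(0.2)) (array([ 405., -242.,  188.]), np.float64(3.9))
Redge (array([ 624., -266.,  191.]), np.float64(3.3)) (array([ 413., -295.,  195.]), np.float64(3.4))
cap 333.60795454545456 229.91477272727272 327 340 221 238
[ 462.74856207 -261.36361045  112.        ] [ 465.9648768  -277.73106405  112.        ]
shaker [440.40617164 166.63488948  90.        ]
shaker side top [442.81729048 184.12070406  90.        ] base [441.39195374 186.87120137   0.        ]
tin [ 567.68664937 -259.99131505  116.        ]
```

View pics/sh.png

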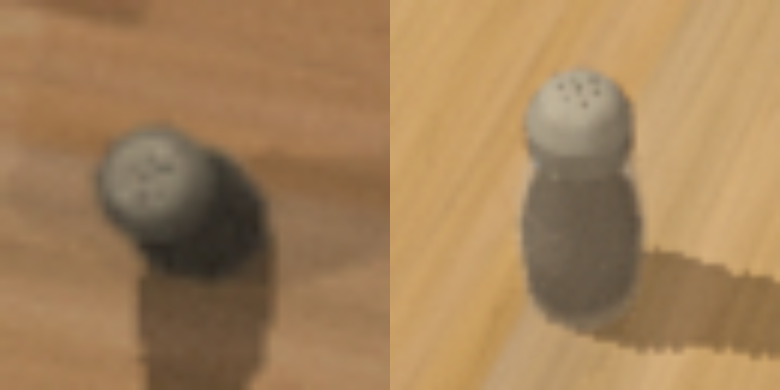

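Shaker top at about (157,205) in the top view, so it is near (443,180). The carton is centred near (513,-251), yaw about 8°, with flaps near 40° and 44°, leaving a 56 mm slot. The jar is at about (462,-256). I'll close the fingers, align yaw and move above the slot.

```bash
python3 -m jog '0 0 -0.2 0 0 0.156 1; 0.47 -0.34 0 0 0 0 1; 0.47 -0.34 0 0 0 0 1; 0.47 -0.34 0 0 0 0 1; 0.47 -0.34 0 0 0 0 1' 40
python3 -m jog '0.47 -0.34 0 0 0 0 1; 0.47 -0.34 0 0 0 0 1; 0.47 -0.34 0 0 0 0 1; 0.46 -0.32 0 0 0 0 1; 0 0 0 0 0 0 1'
```

```text
time: 0.82
tool_pos: [347.2, -410.4, 424.6]
tcp_rot: [-180.0, -0.0, 8.0]
ft_force: [1.4, 0.3, 0.3]
finger_gap: 0.0
grip_force: 0.0
time: 1.45
tool_pos: [514.9, -250.1, 424.3]
tcp_rot: [-179.9, -0.0, 8.3]
ft_force: [-0.6, 0.9, 0.8]
finger_gap: 0.1
grip_force: 0.0
```

```bash
cat > v.py <<'E'
from h import *
import sys
a=snapshot('top')['img'];b=snapshot('side')['img']
f=lambda i,x,y,w,h:cv2.resize(i[y:y+h,x:x+w,::-1],(400,int(400*h/w)),interpolation=2)
A=f(a,*eval(sys.argv[2]));B=f(b,*eval(sys.argv[3]))
c=np.zeros((max(len(A),len(B)),800,3),np.uint8);c[:len(A),:400]=A;c[:len(B),400:]=B
cv2.imwrite('pics/'+sys.argv[1],c);s=sense();print(s['tool_pos'],s['tcp_rot'],s['finger_gap'],s['time'])
E
python3 v.py p1.png 260,130,140,150 200,60,170,170
```

```text
[ 513.04224363 -252.65743891  424.29582553] [-1.79987743e+02  5.04639240e-02  8.08843120e+00] -0.29746172173474456 1.55
```

View pics/p1.png

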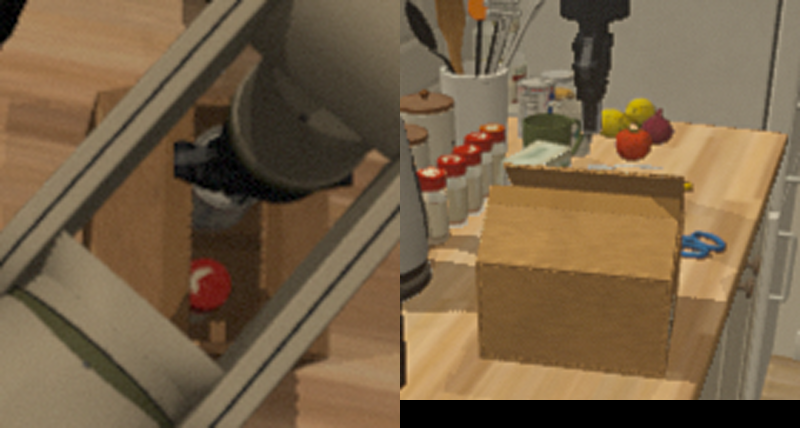

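The fingertip sits over the slot, at mid-length. I'll descend and sweep the left flap (tool -y) along its arc.

```bash
python3 -m jog '0 0 0.3 0 0 0 1; 0 0 0.3 0 0 0 1; 0 0 0.26 0 0 0 1; 0 -0.12 0 0 0 0 1; 0 -0.13 -0.1 0 0 0 1'
python3 -m jog '0 -0.12 -0.1 0 0 0 1; 0 -0.16 -0.05 0 0 0 1; 0 -0.15 -0.05 0 0 0 1; 0 -0.17 0 0 0 0 1; 0 -0.16 0 0 0 0 1'
python3 -m jog '0 -0.11 0.01 0 0 0 1; 0 -0.1 0.02 0 0 0 1; 0 -0.1 0.08 0 0 0 1; 0 -0.1 0.08 0 0 0 1; 0 0 0 0 0 0 1'
python3 -m jog '0 -0.1 0.17 0 0 0 1; 0 -0.05 0.12 0 0 0 1; 0 0 0 0 0 0 1; 0 0 0 0 0 0 1'
```

```text
time: 2.17
tool_pos: [508.6, -228.4, 349.3]
tcp_rot: [-180.0, 0.0, 7.9]
ft_force: [0.4, 0.1, -0.4]
finger_gap: -0.1
grip_force: 0.3
time: 2.8
tool_pos: [498.5, -151.8, 368.4]
tcp_rot: [-180.0, 0.0, 8.0]
ft_force: [0.6, -0.8, -0.2]
finger_gap: -0.0
grip_force: 0.3
time: 3.42
tool_pos: [492.6, -111.8, 348.3]
tcp_rot: [-179.9, 0.1, 8.0]
ft_force: [0.9, 0.4, 0.7]
finger_gap: 0.0
grip_force: 0.0
time: 3.92
tool_pos: [491.0, -97.8, 320.6]
tcp_rot: [-180.0, 0.0, 8.0]
ft_force: [-0.3, 0.7, -0.0]
finger_gap: -0.2
grip_force: 0.0
```

```bash
python3 -m jog '0 0 -0.35 0 0 0 1; 0 0 -0.3 0 0 0 1; 0 0.5 0 0 0 0 1; 0 0.5 0 0 0 0 1; 0 0.5 0 0 0 0 1'
python3 -m jog '0 0.02 0 0 0 0 1; 0 0 0 0 0 0 1;0 0 0.25 0 0 0 1; 0 0 0.2 0 0 0 1; 0 0 0 0 0 0 1'
python3 v.py p2.png 230,130,170,180 200,60,170,170
```

```text
time: 4.55
tool_pos: [512.0, -248.0, 386.7]
tcp_rot: [179.9, -0.1, 8.0]
ft_force: [0.3, 0.8, -0.8]
finger_gap: 0.1
grip_force: 0.0
time: 5.18
tool_pos: [511.4, -247.0, 338.4]
tcp_rot: [-179.8, 0.2, 8.0]
ft_force: [0.4, -1.0, 0.3]
finger_gap: -0.1
grip_force: 0.0
[ 512.18142847 -247.75303632  340.95470686] [-1.79992960e+02  7.77903971e-03  8.03190550e+00] 0.2299452825554827 5.275
```

View pics/p2.png

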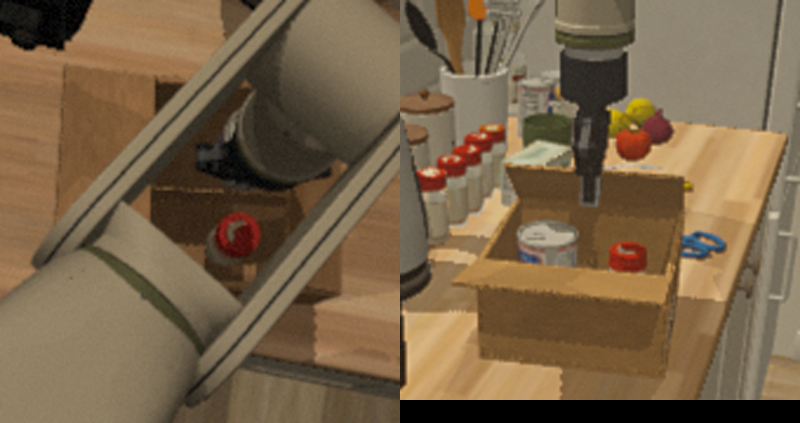

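The left flap is now folded far out, about 160°, with the tin and jar visible and the tip between the flaps. Now I'll sweep the right flap the same way.

```bash
python3 -m jog '0 0.15 0 0 0 0 1; 0 0.12 -0.1 0 0 0 1; 0 0.12 -0.1 0 0 0 1; 0 0.16 -0.05 0 0 0 1; 0 0.15 -0.05 0 0 0 1'
python3 -m jog '0 0.17 0 0 0 0 1; 0 0.16 0 0 0 0 1; 0 0.11 0.01 0 0 0 1; 0 0.1 0.02 0 0 0 1; 0 0.1 0.08 0 0 0 1'
python3 -m jog '0 0.1 0.08 0 0 0 1; 0 0 0 0 0 0 1; 0 0.1 0.17 0 0 0 1; 0 0.05 0.14 0 0 0 1; 0 0 0 0 0 0 1'
python3 -m jog '0 0 -0.3 0 0 0 1; 0 0 -0.5 0 0 0 1; 0 0 -0.3 0 0 0 1'
```

```text
time: 5.9
tool_pos: [521.9, -319.0, 371.3]
tcp_rot: [180.0, -0.0, 8.0]
ft_force: [-0.3, 1.3, -0.5]
finger_gap: -0.0
grip_force: 0.3
time: 6.52
tool_pos: [531.0, -381.6, 359.9]
tcp_rot: [180.0, -0.0, 8.0]
ft_force: [-0.3, 0.8, 0.6]
finger_gap: 0.1
grip_force: 0.3
time: 7.15
tool_pos: [533.5, -405.6, 317.8]
tcp_rot: [-179.8, 0.2, 8.0]
ft_force: [-0.3, 0.2, -0.4]
finger_gap: 0.2
grip_force: 0.0
time: 7.52
tool_pos: [534.4, -405.6, 434.1]
tcp_rot: [179.9, -0.1, 8.0]
ft_force: [0.9, 0.0, 0.4]
finger_gap: 0.0
grip_force: 0.0
```

```bash
cat > cap.py <<'E'
from h import *
a=snapshot('top');b=snapshot('side')
def blob(s,x,y,w,h):
    q=cv2.cvtColor(s['img'],cv2.COLOR_RGB2HSV)[y:y+h,x:x+w]
    m=(((q[...,0]<7)|(q[...,0]>172))&(q[...,1]>150)&(q[...,2]>50)).astype('u1')
    n,l,st,c=cv2.connectedComponentsWithStats(m);i=1+st[1:,4].argmax();return st[i]+[x,y,0,0,0],c[i]+[x,y]
import sys
for s,k,r in((a,'top',eval(sys.argv[1])),(b,'side',eval(sys.argv[2]))):
    st,c=blob(s,*r); print(k,st,c.round(1),'z112:',onz(s,*(c+.0),float(sys.argv[3])).round(1))
E
python3 cap.py 300,200,60,60 280,150,40,40 108; python3 v.py p3.png 230,130,170,180 200,60,170,170
```

```text
top [322 221  17  14 116] [329.  226.2] z112: [ 470.2 -249.5  108. ]
side [289 163  16  12 141] [296.4 169.2] z112: [ 460.7 -241.4  108. ]
[ 534.3002588  -405.61791392  431.41619466] [ 1.79932933e+02 -5.95225914e-02  7.99913330e+00] -0.46284949560126715 7.725
```

View pics/p3.png

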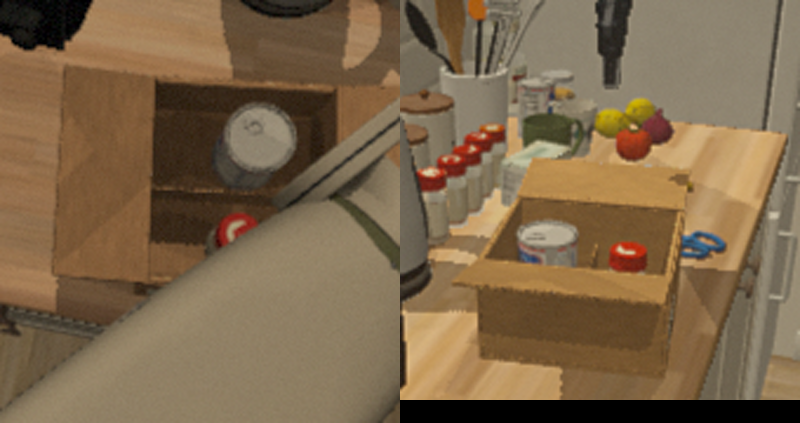

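Both flaps lie open, and the red cap is clear at side (296,169), so the jar is at about (462,-255). I'll open the gripper, move over the jar and descend.

```bash
python3 -m jog '-0.17 -0.53 0 0 0 0 -1; -0.17 -0.53 0 0 0 0 -1; -0.17 -0.53 0 0 0 0 -1; 0 0 0 0 0 0 -1; 0 0 0 0 0 0 -1'
python3 -m jog '0 0 0.4 0 0 0 -1; 0 0 0.4 0 0 0 -1; 0 0 0 0 0 0 -1; 0 0 0 0 0 0 -1'
python3 cap.py 300,200,60,60 280,150,40,40 100; python3 v.py p4.png 280,180,100,90 240,100,100,100
```

```text
time: 8.35
tool_pos: [461.5, -255.3, 429.8]
tcp_rot: [-180.0, 0.0, 8.0]
ft_force: [-0.2, -1.1, -0.8]
finger_gap: 85.2
grip_force: 0.0
time: 8.85
tool_pos: [462.1, -256.2, 352.0]
tcp_rot: [180.0, -0.0, 8.0]
ft_force: [0.1, 0.4, 0.6]
finger_gap: 85.4
grip_force: 0.0
top [322 227  18  13 154] [329.9 233. ] z112: [ 455.6 -255.4  100. ]
side [289 163  16  12 143] [296.4 169.1] z112: [ 464.8 -257.6  100. ]
[ 462.16324162 -255.87045883  352.70838472] [ 1.79876810e+02 -1.33756206e-01  7.97939774e+00] 85.5563570574179 9.05
```

View pics/p4.png

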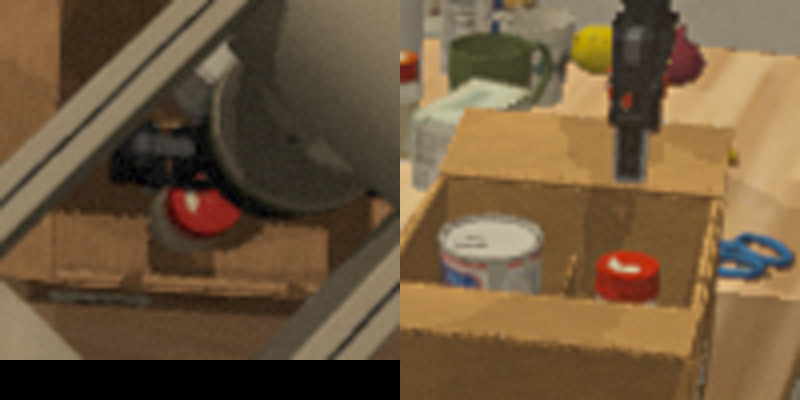

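The fingers straddle the cap in line with it. Descending and gripping.

```bash
python3 -m jog '0 0 0.4 0 0 0 -1; 0 0 0.4 0 0 0 -1; 0 0 0.4 0 0 0 -1; 0 0 0 0 0 0 -1; 0 0 0 0 0 0 -0.2' 30
python3 -m jog '0 0 0 0 0 0 1; 0 0 0 0 0 0 1; 0 0 0 0 0 0 1; 0 0 0 0 0 0 1' 30
```

```text
time: 9.68
tool_pos: [462.4, -255.9, 232.8]
tcp_rot: [179.9, -0.1, 8.0]
ft_force: [1.1, -0.1, 0.2]
finger_gap: 70.0
grip_force: 0.0
time: 10.18
tool_pos: [462.6, -255.8, 233.2]
tcp_rot: [179.9, -0.2, 8.0]
ft_force: [-1.5, 1.8, 7.4]
finger_gap: 43.3
grip_force: 29.7
```

```bash
python3 -m jog '0 0 -0.15 0 0 0 1; 0 0 -0.25 0 0 0 1; 0 0 -0.4 0 0 0 1; 0 0 -0.4 0 0 0 1; 0 0 -0.4 0 0 0 1'
python3 -m jog '0 0 -0.4 0 0 0 1; 0 0 -0.2 0 0 0 1; 0 0 0 0 0 0 1'
python3 v.py p5.png 280,140,100,130 210,60,140,140
```

```text
time: 10.8
tool_pos: [461.3, -255.2, 393.5]
tcp_rot: [179.9, -0.1, 8.0]
ft_force: [-0.5, -0.2, -1.0]
finger_gap: 43.6
grip_force: 30.6
time: 11.18
tool_pos: [461.8, -255.5, 452.7]
tcp_rot: [179.9, -0.2, 8.0]
ft_force: [0.7, -0.3, -1.4]
finger_gap: 43.7
grip_force: 30.7
[ 461.3721935  -255.21873886  449.22318096] [-1.79927771e+02  7.88960194e-02  7.98884264e+00] 42.987291743553975 11.275
```

View pics/p5.png

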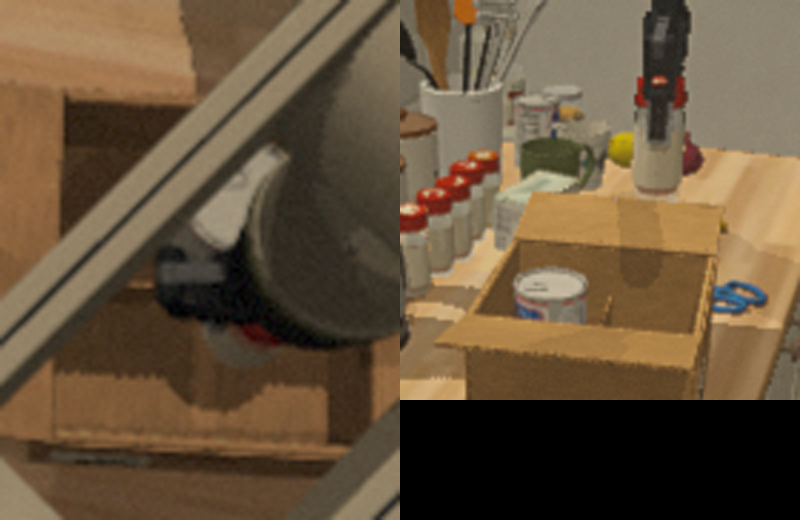

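The jar is held upright and clear of the carton, with the tin left in place. I'll carry it to (516,170), 72 mm beyond the shaker in x and away from the finger line.

```bash
python3 -m jog '0.06 -0.2 0 0 0 0 1; 0.113 -0.414 0 0 0 0 1; 0.113 -0.414 0 0 0 0 1; 0.113 -0.414 0 0 0 0 1; 0.113 -0.414 0 0 0 0 1'
python3 -m jog '0.113 -0.414 0 0 0 0 1; 0.113 -0.414 0 0 0 0 1; 0.113 -0.414 0 0 0 0 1; 0.113 -0.414 0 0 0 0 1; 0.113 -0.414 0 0 0 0 1'
python3 -m jog '0.05 -0.21 0 0 0 0 1; 0 0 0 0 0 0 1; 0 0 0.5 0 0 0 1; 0 0 0.5 0 0 0 1; 0 0 0 0 0 0 1'
python3 v.py p6.png 100,150,120,110 170,150,170,180
```

```text
time: 11.9
tool_pos: [486.0, -62.0, 449.0]
tcp_rot: [-179.9, 0.1, 8.0]
ft_force: [0.6, -0.0, -1.2]
finger_gap: 43.3
grip_force: 30.7
time: 12.52
tool_pos: [512.8, 150.8, 449.0]
tcp_rot: [-180.0, 0.2, 8.0]
ft_force: [-0.2, 0.1, -0.7]
finger_gap: 43.4
grip_force: 30.7
time: 13.15
tool_pos: [513.3, 169.1, 345.2]
tcp_rot: [179.9, 0.6, 8.0]
ft_force: [0.1, -0.1, -1.0]
finger_gap: 43.3
grip_force: 30.9
[515.58208169 169.65085342 351.39623904] [1.79993441e+02 3.90881512e-02 7.96770312e+00] 43.639653284226114 13.25
```

View pics/p6.png

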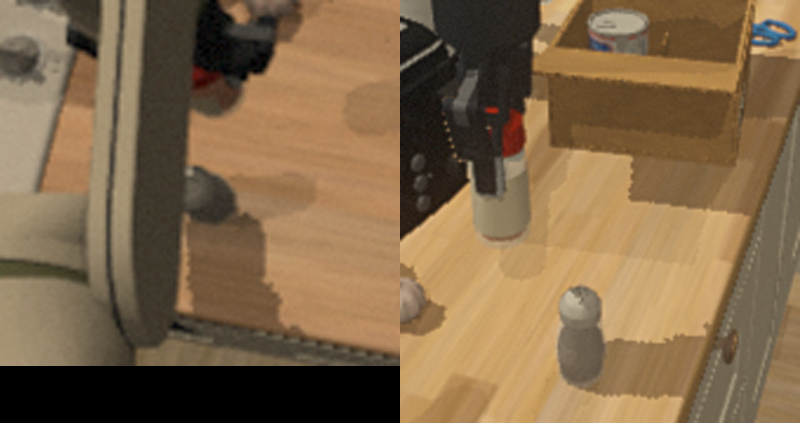

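The jar hangs upright beside the shaker, with about 118 mm left to the worktop. Lowering gently.

```bash
python3 -m jog '0 0 0.4 0 0 0 1; 0 0 0.4 0 0 0 1; 0 0 0.25 0 0 0 1; 0 0 0.1 0 0 0 1; 0 0 0 0 0 0 1'
python3 -m jog '0 0 0.03 0 0 0 1; 0 0 0 0 0 0 1;0 0 0 0 0 0 1'
python3 -m jog '0 0 0.02 0 0 0 1; 0 0 0 0 0 0 1;0 0 0 0 0 0 1'
python3 -c "
from h import *
for i in range(4):
  snapshot('side');s=sense();print(s['tool_pos'].round(1),s['ft_force'].round(1))"
```

```text
time: 13.88
tool_pos: [516.5, 170.0, 237.3]
tcp_rot: [-180.0, -0.1, 8.0]
ft_force: [-0.1, -0.0, -0.8]
finger_gap: 43.7
grip_force: 30.9
time: 14.25
tool_pos: [515.9, 170.0, 233.4]
tcp_rot: [-180.0, -0.1, 8.0]
ft_force: [0.3, -0.1, -0.3]
finger_gap: 43.4
grip_force: 30.9
time: 14.62
tool_pos: [515.6, 169.9, 230.6]
tcp_rot: [180.0, 0.0, 8.0]
ft_force: [-0.3, 0.2, -0.3]
finger_gap: 43.4
grip_force: 30.9
[515.7 169.9 230.7] [-0.3 -0.  -1.2]
[515.7 169.9 230.6] [ 0.4  0.6 -0.3]
[515.7 169.9 230.7] [0.3 0.4 0.2]
[515.7 169.9 230.7] [-0.6 -0.3 -0.8]
```

```bash
for i in 1 2; do :; done
python3 -m jog '0 0 0.02 0 0 0 1; 0 0 0 0 0 0 1;0 0 0 0 0 0 1'
python3 -m jog '0 0 0.01 0 0 0 1; 0 0 0 0 0 0 1;0 0 0 0 0 0 1'
```

```text
time: 15.2
tool_pos: [515.7, 169.9, 228.7]
tcp_rot: [180.0, 0.0, 8.0]
ft_force: [0.1, -0.8, -0.3]
finger_gap: 43.8
grip_force: 30.9
time: 15.58
tool_pos: [515.7, 169.9, 227.7]
tcp_rot: [180.0, 0.0, 8.0]
ft_force: [-0.2, 0.4, -1.0]
finger_gap: 43.3
grip_force: 30.9
```

```bash
python3 -m jog '0 0 0.01 0 0 0 1; 0 0 0 0 0 0 1;0 0 0 0 0 0 1'
python3 -m jog '0 0 0.01 0 0 0 1; 0 0 0 0 0 0 1;0 0 0 0 0 0 1'
```

```text
time: 15.95
tool_pos: [515.9, 170.0, 227.2]
tcp_rot: [-180.0, -0.0, 8.0]
ft_force: [-1.8, -0.5, 5.2]
finger_gap: 43.4
grip_force: 31.1
time: 16.32
tool_pos: [516.2, 170.1, 227.2]
tcp_rot: [-180.0, -0.1, 8.0]
ft_force: [-3.2, -1.3, 12.4]
finger_gap: 43.2
grip_force: 31.6
```

Contact made. I'll ease off 1 mm, open slowly and retreat upward.

```bash
python3 -m jog '0 0 -0.01 0 0 0 1; 0 0 0 0 0 0 1; 0 0 0 0 0 0 -0.1; 0 0 0 0 0 0 -0.3; 0 0 0 0 0 0 -0.6' 20
python3 -m jog '0 0 0 0 0 0 -0.8; 0 0 0 0 0 0 -0.8; 0 0 -0.1 0 0 0 -0.8; 0 0 -0.4 0 0 0 -0.8; 0 0 -0.5 0 0 0 -0.8'
python3 -m jog '0 0 -0.5 0 0 0 -0.8; 0 0 -0.5 0 0 0 -0.8; 0 0.5 0 0 0 0 -0.8; 0 0.5 0 0 0 0 -0.8; 0 0.5 0 0 0 0 -0.8'
python3 -m jog '0 0.5 0 0 0 0 -0.8; 0 0 0 0 0 0 -0.8; 0 0 0 0 0 0 -0.8'
python3 v.py p7.png 100,100,300,200 170,100,210,220
```

```text
time: 16.95
tool_pos: [515.5, 169.9, 226.3]
tcp_rot: [180.0, 0.0, 8.0]
ft_force: [0.5, -0.1, 0.4]
finger_gap: 68.3
grip_force: 0.0
time: 17.58
tool_pos: [515.1, 169.8, 327.3]
tcp_rot: [180.0, 0.1, 8.0]
ft_force: [0.6, 0.9, -0.1]
finger_gap: 76.6
grip_force: 0.0
time: 18.2
tool_pos: [536.4, 20.1, 427.9]
tcp_rot: [180.0, -0.1, 8.0]
ft_force: [0.3, 0.5, 0.2]
finger_gap: 77.1
grip_force: 0.0
time: 18.58
tool_pos: [543.4, -28.0, 427.2]
tcp_rot: [-180.0, -0.0, 7.9]
ft_force: [-0.7, 1.0, 0.4]
finger_gap: 76.9
grip_force: 0.0
[543.40290675 -27.11839716 427.03564623] [-1.79983815e+02 -2.17816877e-02  8.05472305e+00] 76.92085878011797 18.675
```

View pics/p7.png

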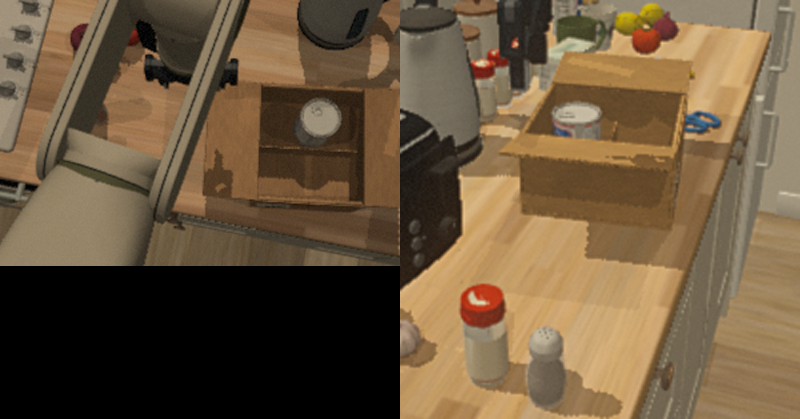

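The jar stands upright beside the shaker, both flaps are folded well out, and the carton and tin are in place. Handing in.

```bash
python3 -c "
from bench import *
print(hand_in())"
```

```text
the job is handed in; nothing more can be done
None
```

The job is handed in: both flaps are folded well past upright, and the spice jar stands upright on the worktop about 74 mm from the salt shaker; the carton was left where it stood, and the last picture shows nothing knocked over.

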